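# Knock the stuck adapter out of the tall centrifuge bucket

### The arm

A 7-joint arm with a two-finger parallel gripper is mounted at the origin on a cart in front of the work surface, level with it; the furniture and walls round the work are solid. World frame = base frame: x ahead of the robot, y to its left, z up, the work surface at z = 0. Lengths are in m, angles in rad, forces in N, time in s.
With the tool pointing down it reaches from about 0.4 to 0.875 m from the base axis. Payload 19.3 kg.
Tool frame: the origin (TCP) lies midway between the tips of the shut fingers; the grasp point (between the pads) lies 19 mm behind it (bot.pinch_z is the distance from the TCP to the grasp point, in m); z points along the fingers, y is the line along which they close (so a half turn about z gives the same grasp; the last joint's range is limited). The gripper opens to 85 mm and grips with 20 to 120 N. Pads are 22 mm wide; open, the fingers measure 114 mm over their backs; the gripper's body (76 mm by 85 mm) begins 54 mm behind the grasp point. The pads swing forward as they close: fully open they stand 13 mm farther back than shut.
Start: joints at [-1.202, 0.521, -0.036, 1.599, 0.021, 1.021, -0.113], TCP at [0.266, 0.566, 0.231] pointing down, gripper open.
Joint ranges: [-2.91, 2.91], [-0.3, 2.13], [-1.5, 1.42], [0.17, 2.43], [-1.26, 4.41], [0.16, 1.93], [-2.52, 2.52]. Speed limits (rad/s): [1.89, 1.89, 2.39, 2.39, 3.01, 3.01, 3.01].

### API

Orientations are given as [roll, pitch, yaw] about the fixed x, y, z axes, in that order (R = Rz(yaw) Ry(pitch) Rx(roll)).
In Python, from workcell import observe, viewer, bot gives the robot as it stands. The module is installed in compiled form; this text tells all that it offers.
- The arm moves only by the tool play_rows, never from a script. Its argument "motion" is a list of rows, each a list of 7 numbers: the shift along the tool's x, y, z in cm, then the turn, a rotation vector about the tool's x, y, z in rad, then the opening, from -1 (shut) to 1 (fully open), so that 0 is half open. A call has exactly 5 rows; each row is the pose to reach, as a shift and turn from the pose commanded when the call began, along the tool's axes at that moment; what a row does not reach only later rows make up. A row lasts 1/10 s, in which the tool goes at most 50 mm and 8.59 degrees, less where a joint would pass 70% of its speed; a pose out of reach is approached as far as the arm can. A call with a gripper value outside its range is refused whole. The fingers move at their own pace and stop on an object; "squeeze" is the grip in N (left out, the last holds). Time passes only in rows, so rows that repeat a pose let the fingers close, or fill a call up. It gives the time, the measured TCP pose, the force, the opening and the grip force at its end, in the units of the state.
- observe(): the state, without advancing time (a new reading comes with each control period).
- viewer.grab_frame(name): name is "side" or "top"; returns (picture, depth): 420x560x3 uint8, red, green, blue; 420x560 float32, m along the optical axis (not along the pixel's ray), 0 where there is no reading.
- viewer.camera_info(name): a dict with "fx", "fy", "cx", "cy" (pixels), "k1" (the pictures are not rectified: a ray, as slopes to the right and down, at radius r is drawn at 1 + k1 r^2 times it, then the intrinsics apply), "R" (3x3) and "t" (3): a world point X has camera coordinates R X + t. Camera axes: x right, y down, z forward; pixel columns grow to the right and rows downward; lengths in m; the calibration is good to about 2 mm. A picture is of the moment at which its call begins. camera_info takes no time and is no camera call.
- bot.job_done(): hands the job in; it is judged then, once.
The state is a dict: "clock": time; "qpos": joint angles; "qd": joint speeds; "joint_efforts": joint torques, N m; "position": TCP position; "tool_rot": TCP orientation; "force": force on the tool from outside, world axes, zero at the start; "moment": the same for the moment, N m; "grip_width": finger opening in m; "finger_force": force on a finger pad.
Only numpy, scipy, OpenCV 4.12 (cv2) and the standard library are available. Lean on these libraries where they do the work, as an engineer would, in place of code of your own. Each camera call takes 0.05 s, during which the arm holds its last target. There are 200 camera calls.

### The job

The tall centrifuge bucket draining on the revolving stand still has its tube adapter stuck at the bottom. Turn the stand to bring that bucket round to the front, draw it off its leaning peg, and rap its mouth squarely on the rubber mat until the adapter drops out onto the mat. Leave the adapter on the mat and the bucket standing mouth down on the mat beside it, with the short buckets still on their pegs and the other things undisturbed.

Things in the scene. Friction and masses are not known exactly. Their poses are not given: they have to be found in the camera images.
- tall_bucket_centre (a point): Tall centrifuge bucket: plain steel cup 130 mm long, 56 mm outside, bore 44 mm, 0.2 kg, the longest of the three buckets upturned on the stand's leaning pegs. Point: on its axis, half-way along. Its z axis runs from the mouth to the closed end (up when upturned); on the peg it leans 27 degrees from vertical, outward from the stand. Grip it over the closed end, along its axis.
- tall_bucket_mouth (a point): Centre of the tall bucket's mouth plane, 130 mm from the outer face of the closed end; axes as the bucket's. A 5 mm flange, 62 mm across, surrounds the mouth. The peg reaches 84 mm into the bucket with 3 mm play all round: draw it 90 mm or more straight along its axis before moving it aside.
- adapter_centre (a point): Centre of the adapter: dark plastic cylinder, 43 mm diameter, 36 mm long, 17 mm bore, 85 g, z along its axis; stuck at the closed end inside the tall bucket, hidden from outside. Once loose it drops freely through the bucket to the mat and stays there when the bucket is lifted straight up.
- adapter_home (a point): Point on the tall bucket's axis, 102 mm from the mouth, where the stuck adapter's centre is. Spring nubs in the bore catch its edge; its weight does not free it. With the bucket vertical, bringing the mouth flat onto the mat at 0.2 to 0.4 m/s and stopping dead jerks it loose, sometimes only after a few knocks; a slow touch does not.
- stand_base: Fixed grey foot disc of the revolving stand, 176 mm across, 12 mm high; origin on the worktop under the vertical turning axis, x away from the robot, y left. On it turns the white stand with five leaning finned pegs, a post and a cross bar; it turns either way with light friction (0.05 N m) and stays where left. Buckets reach 140 mm from the axis and 185 mm up.
- bar_end_a (a point): One end of the cross bar on top of the stand: level steel bar 12 mm thick, 130 mm long, centred on the turning axis, 236 mm above the worktop, 16 mm end balls, a 24 mm collar up to 252 mm at its middle. Point: centre of the end ball, 65 mm from the axis. The bar is square to the tall bucket's peg and turns with it; push it near an end or pinch it.
- bar_end_b (a point): The other end of the cross bar, 65 mm from the axis on the opposite side.
- mat_top (a point): Centre of the top face of the plain grey rubber mat, 160 mm (its x) by 220 mm (its y), 6 mm thick, fixed on the worktop to the right of the analyser, near the front edge; z up.
- short_bucket_a_centre (a point): One of the two short buckets, steel, 80 mm long and otherwise like the tall one, empty, upturned on another peg of the stand, to stay there; point on its axis half-way along, z towards its closed end.
- home_short_bucket_a (a point): Point fixed to the stand where the centre of that short bucket (a) is while it hangs on its peg.
- short_bucket_b_centre (a point): One of the two short buckets, steel, 80 mm long and otherwise like the tall one, empty, upturned on another peg of the stand, to stay there; point on its axis half-way along, z towards its closed end.
- home_short_bucket_b (a point): Point fixed to the stand where the centre of that short bucket (b) is while it hangs on its peg.
- calculator: Grey pocket calculator 115 x 68 x 13 mm lying between the stand and the mat; origin under its centre, bystander.
- tweezers: Steel tweezers 122 mm long lying near the stand; origin under the centre, bystander.
- stain_bottle: Small screw-cap bottle 38 mm across, 84 mm tall, behind the mat, beside the analyser; origin under its centre, bystander.
- oil_bottle: Small brown dropper bottle 29 mm across, 76 mm tall, behind the stand; origin under its centre, bystander.
- specimen_cup: White lidded specimen cup 57 mm across, 71 mm tall, beyond the stand; origin under its centre, bystander.
- canister: Test strip canister 47 mm across, 110 mm tall, behind the stand; origin under its centre, bystander.
- home_tall (a point): Point fixed to the stand where the centre of the tall bucket is while it hangs on its peg.

How it is judged:
By the outcome, as a careful person would: the job done as asked, in the order asked, and still so for the second after the job is handed in, with the robot touching nothing.
It also fails if it takes over 72 s, if anything falls off the work surface, if the arm or the gripper's body presses on something with over 40 N, if the wrist force passes 120 N, or if a joint passes its speed limit or range.

## Working session

There is one attempt and no reset: what is moved stays moved. The work goes in short steps, Python scripts to look and compute and a tool call to move; the robot and the scene stay as the last step left them, time stands still between calls to the robot, and variables do not carry over. Pictures are saved under pics/ and viewed, at most 10 in all, crops included, and the job is handed in when it is done.

Besides the shell and the picture viewer there is one more tool, called after "Emit:" by a JSON object that holds its "api" and its "payload", one argument or row to a line. play_rows: Moves the arm, as the interface text tells. Its arguments: {"type":"object","properties":{"motion":{"type":"array"},"squeeze":{"type":"number"}},"required":["motion"]}

```bash
mkdir -p pics
cat > h.py <<'E'
import numpy as np, cv2
from scipy.spatial.transform import Rotation as Ro
from workcell import observe, viewer, bot
def grab(n,save=None):
    p,d=viewer.grab_frame(n)
    if save: cv2.imwrite('pics/'+save,p[:,:,::-1]); np.save('pics/'+save[:-4]+'.npy',d)
    return p,d
def cloud(n,d):
    c=viewer.camera_info(n); K=np.array([[c['fx'],0,c['cx']],[0,c['fy'],c['cy']],[0,0,1.]])
    v,u=np.mgrid[:d.shape[0],:d.shape[1]]
    # invert k1 by cv2
    q=cv2.undistortPoints(np.stack([u,v],-1).reshape(-1,1,2).astype(float),K,np.array([c['k1'],0,0,0.])).reshape(*d.shape,2)
    X=np.dstack([q[...,0]*d,q[...,1]*d,d])
    W=(X-np.array(c['t']))@np.array(c['R']); W[d==0]=np.nan
    return W
E
python3 - <<'E'
from h import *
np.set_printoptions(precision=3,suppress=True)
for n in('side','top'):
    p,d=grab(n,n+'0.png'); c=viewer.camera_info(n); print(n,c['fx'],c['k1'],-np.array(c['R']).T@c['t'],np.array(c['R'])[2])
    W=cloud(n,d); np.save(f'pics/{n}0W.npy',W)
print(observe(), bot.pinch_z)
E
```

```text
side 483.2581044856761 -0.06541450950877749 [ 0.006 -0.771  1.044] [ 0.431  0.613 -0.662]
top 497.7741988619912 0.008682059153365226 [0.384 0.046 1.64 ] [ 0.151  0.006 -0.988]
{'clock': 0.1, 'qpos': array([-1.202,  0.522, -0.036,  1.6  ,  0.021,  1.021, -0.113]), 'qd': array([-0.002, -0.002,  0.   , -0.004,  0.001,  0.001, -0.   ]), 'joint_efforts': array([  0.004, -92.848,   1.984, -37.053,   0.018,   0.005,  -0.   ]), 'position': array([0.265, 0.566, 0.231]), 'tool_rot': array([-3.141,  0.   ,  2.703]), 'force': array([ 0.664,  0.394, -0.386]), 'moment': array([-0.017, -0.009,  0.023]), 'finger_force': 0.0, 'grip_width': 0.08557642966852767} 0.0187
```

```bash
cd pics; python3 -c "
import cv2
cv2.imwrite('b.png',cv2.resize(cv2.hconcat([cv2.imread('side0.png'),cv2.imread('top0.png')]),(800,300)))"
```

```text
(no output)
```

View pics/side0.png

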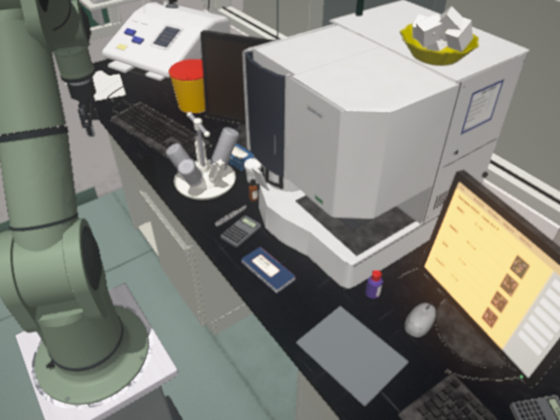

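View pics/top0.png

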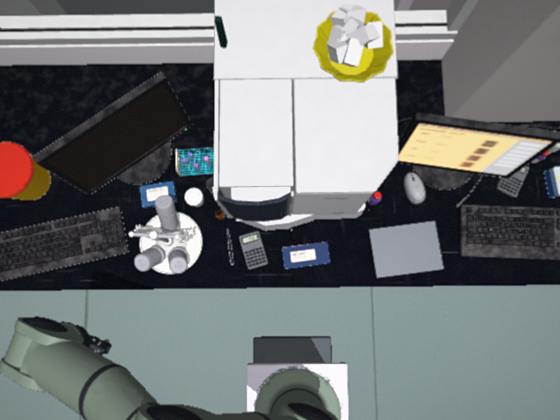

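The side view shows the stand near (205,175) and the mat near (350,352). In the top view the stand is at (170,242), with the tall bucket at its rear (166,212), the short ones at (148,260) and (178,262), and the mat at (406,249). Next I'll measure these.

Run:
```python
from h import *
np.set_printoptions(precision=3,suppress=True)
W=np.load('pics/top0W.npy'); S=np.load('pics/side0W.npy')
for n,W_,ps in(('top',W,[(166,205),(166,212),(148,260),(178,262),(170,235),(135,233),(190,236),(150,242),(205,242),(406,249),(375,230),(438,225),(252,250),(230,247),(194,197),(305,255),(300,268),(375,198),(220,214)]),('side',S,[(205,175),(225,140),(350,352),(182,155),(198,118)])):
    for u,v in ps: print(n,u,v,np.nanmedian(W_[v-1:v+2,u-1:u+2].reshape(-1,3),0))
# mat
z=(W[...,2]>0.002)&(W[...,2]<0.012); m=np.zeros(z.shape,bool); m[215:285,365:448]=1
im=cv2.imread('pics/top0.png'); g=(im.min(2)>110)
P=W[m&g&z]; r=cv2.minAreaRect(P[:,:2].astype(np.float32)*1000); print('mat',r,np.median(P[:,2]))
ims=[]
a=cv2.resize(im[185:285,120:240],None,fx=4,fy=4,interpolation=2)
b=cv2.resize(cv2.imread('pics/side0.png')[100:210,150:250],None,fx=3.63,fy=3.63,interpolation=2)[:400,:320]
cv2.imwrite('pics/c.png',cv2.hconcat([a,b]))
# points over the stand
for n,W_ in(('top',W),('side',S)):
    P=W_.reshape(-1,3); q=P[(abs(P[:,0]-.55)<.25)&(abs(P[:,1]-.4)<.2)&(P[:,2]>.22)&(P[:,2]<.27)]; print(n,len(q),q.min(0),q.max(0))
```

```text
top 166 205 [0.637 0.387 0.178]
top 166 212 [0.618 0.39  0.164]
top 148 260 [0.476 0.445 0.149]
top 178 262 [0.469 0.355 0.145]
top 170 235 [0.54  0.359 0.241]
top 135 233 [0.546 0.458 0.242]
top 190 236 [0.551 0.328 0.105]
top 150 242 [0.542 0.474 0.019]
top 205 242 [0.542 0.297 0.   ]
top 406 249 [ 0.51  -0.364  0.008]
top 375 230 [ 0.575 -0.265  0.007]
top 438 225 [ 0.589 -0.476 -0.   ]
top 252 250 [0.513 0.141 0.011]
top 230 247 [0.524 0.214 0.004]
top 194 197 [0.68  0.323 0.072]
top 305 255 [ 0.494 -0.032  0.015]
top 300 268 [ 0.453 -0.016 -0.   ]
top 375 198 [ 0.668 -0.255  0.079]
top 220 214 [0.624 0.239 0.063]
side 205 175 [0.534 0.385 0.053]
side 225 140 [0.617 0.382 0.159]
side 350 352 [ 0.508 -0.366  0.008]
side 182 155 [0.486 0.435 0.124]
side 198 118 [0.717 0.782 0.004]
mat ((511.5235900878906, -362.5865478515625), (158.06951904296875, 218.8800048828125), 6.808985710144043) 0.006312963822701761Traceback (most recent call last):
  File "<stdin>", line 13, in <module>
cv2.error: OpenCV(4.12.0) /io/opencv/modules/core/src/matrix_operations.cpp:64: error: (-215:Assertion failed) src[i].dims <= 2 && src[i].rows == src[0].rows && src[i].type() == src[0].type() in function 'hconcat'
```

Run:
```python
from h import *
np.set_printoptions(precision=3,suppress=True)
W=np.load('pics/top0W.npy'); S=np.load('pics/side0W.npy')
im=cv2.imread('pics/top0.png')
a=cv2.resize(im[185:285,120:240],(480,400),interpolation=2)
b=cv2.resize(cv2.imread('pics/side0.png')[100:210,155:243],(320,400),interpolation=2)
cv2.imwrite('pics/c.png',cv2.hconcat([a,b]))
for n,W_ in(('top',W),('side',S)):
    P=W_.reshape(-1,3); near=np.hypot(P[:,0]-.54,P[:,1]-.395)<.12
    q=P[near&(P[:,2]>.228)&(P[:,2]<.26)]; print(n,len(q),q.min(0),q.max(0))
    print(cv2.minAreaRect(q[:,:2].astype(np.float32)*1000), q[q[:,2]>.247].mean(0))
# disc: white pixels at z .005-.02, circle
P=W.reshape(-1,3); wh=(im.min(2)>90).reshape(-1)
q=P[wh&(np.hypot(P[:,0]-.54,P[:,1]-.395)<.11)&(P[:,2]>.006)&(P[:,2]<.025)]
print('disc',len(q),cv2.minEnclosingCircle(q[:,:2].astype(np.float32)*1000), q.min(0),q.max(0))
```

```text
top 254 [0.528 0.333 0.229] [0.553 0.478 0.259]
((540.1063232421875, 405.74462890625), (145.3783416748047, 22.41651725769043), 88.09075164794922) [0.54  0.405 0.251]
side 154 [0.524 0.33  0.228] [0.551 0.471 0.255]
((536.1409301757812, 400.4786071777344), (141.6841583251953, 22.70427703857422), 81.25816345214844) [0.536 0.399 0.252]
disc 997 ((541.4082641601562, 403.8994140625), 102.15287017822266) [0.441 0.306 0.007] [0.637 0.504 0.025]
```

View pics/c.png

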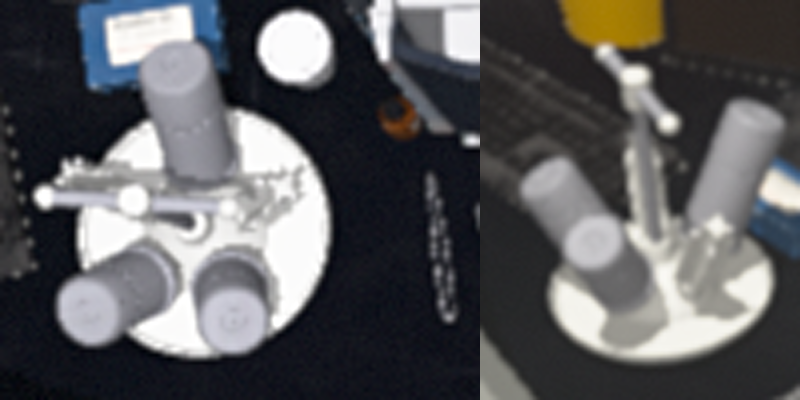

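The crop shows the tall bucket leaning to the rear, azimuth about -6°, with empty pegs on both sides of it. The bar runs along y, and the turning axis is near (0.538, 0.402). I'll pinch the collar on the axis and turn it by yawing the tool.

Emit:
{"api": "play_rows", "payload": {
  "motion": [
    [-2,0,-2,0,0,0,1],
    [-5,-0.4,-4,0,0,0,1],
    [-9,-0.8,-6,0,0,0,1],
    [-13,-1.2,-6,0,0,0,1],
    [-16,-1.6,-6,0,0,0,1]
  ],
  "squeeze": 20
}}

```text
clock: 0.6
position: [0.4058, 0.4817, 0.2917]
tool_rot: [3.141, 0.001, 2.701]
force: [0.2, -0.1, -0.7]
grip_width: 0.0852
finger_force: 0.0
```

Emit:
{"api": "play_rows", "payload": {
  "motion": [
    [-4,-0.4,0,0,0,0,1],
    [-8,-0.8,0,0,0,0,1],
    [-12,-1.2,0,0,0,0,1],
    [-14,-1.5,0,0,0,0,1],
    [-15.6,-1.7,0,0,0,0,1]
  ]
}}

```text
clock: 1.1
position: [0.5388, 0.4002, 0.2908]
tool_rot: [-3.141, -0.0, 2.701]
force: [-0.5, 0.5, -0.1]
grip_width: 0.0855
finger_force: 0.0
```

Emit:
{"api": "play_rows", "payload": {
  "motion": [
    [0,0,0,0,0,-0.12,1],
    [0,0,0,0,0,-0.24,1],
    [0,0,0,0,0,-0.36,1],
    [0,0,0,0,0,-0.48,1],
    [0,0,0,0,0,-0.6,1]
  ]
}}

```text
clock: 1.6
position: [0.537, 0.4022, 0.2911]
tool_rot: [3.141, -0.001, -2.974]
force: [-0.0, 0.6, -0.9]
grip_width: 0.0852
finger_force: 0.0
```

Emit:
{"api": "play_rows", "payload": {
  "motion": [
    [0,0,0,0,0,-0.12,1],
    [0,0,0,0,0,-0.24,1],
    [0,0,0,0,0,-0.36,1],
    [0,0,0,0,0,-0.48,1],
    [0,0,0,0,0,-0.6,1]
  ]
}}

```text
clock: 2.1
position: [0.537, 0.4022, 0.2911]
tool_rot: [3.141, -0.0, -2.374]
force: [0.4, 0.3, 0.5]
grip_width: 0.0857
finger_force: 0.0
```

Emit:
{"api": "play_rows", "payload": {
  "motion": [
    [0,0,0,0,0,-0.12,1],
    [0,0,0,0,0,-0.24,1],
    [0,0,0,0,0,-0.36,1],
    [0,0,0,0,0,-0.48,1],
    [0,0,0,0,0,-0.56,1]
  ]
}}

```text
clock: 2.6
position: [0.537, 0.4021, 0.2911]
tool_rot: [3.141, -0.0, -1.815]
force: [-0.0, 0.5, 0.0]
grip_width: 0.0854
finger_force: 0.0
```

Emit:
{"api": "play_rows", "payload": {
  "motion": [
    [0,0,1.2,0,0,0,1],
    [0,0,2.4,0,0,0,1],
    [0,0,3.6,0,0,0,1],
    [0,0,4.8,0,0,0,1],
    [0,0,5.5,0,0,0,0.6]
  ]
}}

```text
clock: 3.1
position: [0.5372, 0.4014, 0.2346]
tool_rot: [3.141, -0.001, -1.821]
force: [0.1, 0.0, 0.2]
grip_width: 0.0734
finger_force: 0.0
```

Emit:
{"api": "play_rows", "payload": {
  "motion": [
    [0,0,0,0,0,0,0.2],
    [0,0,0,0,0,0,0],
    [0,0,0,0,0,0,-0.2],
    [0,0,0,0,0,0,-0.4],
    [0,0,0,0,0,0,-0.6]
  ]
}}

```text
clock: 3.6
position: [0.5395, 0.4013, 0.2372]
tool_rot: [-3.138, 0.002, -1.822]
force: [9.6, -0.3, 1.3]
grip_width: 0.0226
finger_force: 21.4
```

Emit:
{"api": "play_rows", "payload": {
  "motion": [
    [0,0,0,0,0,0,-0.7],
    [0,0,0,0,0,0,-0.8],
    [0,0,0,0,0,0,-0.9],
    [0,0,0,0,0,0,-1],
    [0,0,0,0,0,0,-1]
  ]
}}

```text
clock: 4.1
position: [0.5395, 0.4013, 0.2373]
tool_rot: [-3.138, 0.002, -1.822]
force: [9.6, 0.2, 1.3]
grip_width: 0.0225
finger_force: 21.3
```

Emit:
{"api": "play_rows", "payload": {
  "motion": [
    [0,-0.2,0,0,0,0,-1],
    [0,-0.25,0,0,0,0.05,-1],
    [0,-0.25,0,0,0,0.12,-1],
    [0,-0.25,0,0,0,0.2,-1],
    [0,-0.25,0,0,0,0.28,-1]
  ]
}}

```text
clock: 4.6
position: [0.5389, 0.4017, 0.2371]
tool_rot: [3.14, -0.0, -2.103]
force: [-9.7, -1.4, 10.1]
grip_width: 0.0229
finger_force: 22.1
```

Emit:
{"api": "play_rows", "payload": {
  "motion": [
    [0,0,0,0,0,0.1,-1],
    [0,0,0,0,0,0.2,-1],
    [0,0,0,0,0,0.3,-1],
    [0,0,0,0,0,0.4,-1],
    [0,0,0,0,0,0.5,-1]
  ]
}}

```text
clock: 5.1
position: [0.5377, 0.4029, 0.2372]
tool_rot: [3.139, -0.001, -2.602]
force: [-15.0, 3.5, 10.0]
grip_width: 0.0228
finger_force: 22.2
```

Emit:
{"api": "play_rows", "payload": {
  "motion": [
    [0.1,0.1,0,0,0,0.1,-1],
    [0.1,0.1,0,0,0,0.2,-1],
    [0.1,0.1,0,0,0,0.3,-1],
    [0.1,0.1,0,0,0,0.4,-1],
    [0.1,0.1,0,0,0,0.5,-1]
  ]
}}

```text
clock: 5.6
position: [0.537, 0.4044, 0.2372]
tool_rot: [3.137, -0.001, -3.102]
force: [-6.7, 12.4, 3.8]
grip_width: 0.0224
finger_force: 21.7
```

Emit:
{"api": "play_rows", "payload": {
  "motion": [
    [0,0,0,0,0,0.12,-1],
    [0,0,0,0,0,0.24,-1],
    [0,0,0,0,0,0.36,-1],
    [0,0,0,0,0,0.48,-1],
    [0,0,0,0,0,0.6,-1]
  ]
}}

```text
clock: 6.1
position: [0.5375, 0.4063, 0.2373]
tool_rot: [3.135, -0.003, 2.582]
force: [1.7, 23.7, -3.1]
grip_width: 0.0225
finger_force: 21.4
```

Emit:
{"api": "play_rows", "payload": {
  "motion": [
    [0,0,0,0,0,0.12,-1],
    [0,0,0,0,0,0.24,-1],
    [0,0,0,0,0,0.36,-1],
    [0,0,0,0,0,0.46,-1],
    [0,0,0,0,0,0.54,-1]
  ]
}}

```text
clock: 6.6
position: [0.539, 0.407, 0.2374]
tool_rot: [3.134, -0.006, 2.042]
force: [12.9, 27.6, -9.2]
grip_width: 0.0226
finger_force: 20.9
```

Run:
```python
from h import *
p,d=grab('side','s1.png'); q,e=grab('top','t1.png')
a=cv2.resize(cv2.imread('pics/t1.png')[170:290,100:240],(467,400),interpolation=2)
b=cv2.resize(cv2.imread('pics/s1.png')[90:210,150:250],(333,400),interpolation=2)
cv2.imwrite('pics/d.png',cv2.hconcat([a,b]))
print(observe()['qpos'])
```

```text
[-0.86761453  0.60500915  0.21917907  1.46421258 -0.1440096   1.07967928
 -0.14727455]
```

View pics/d.png

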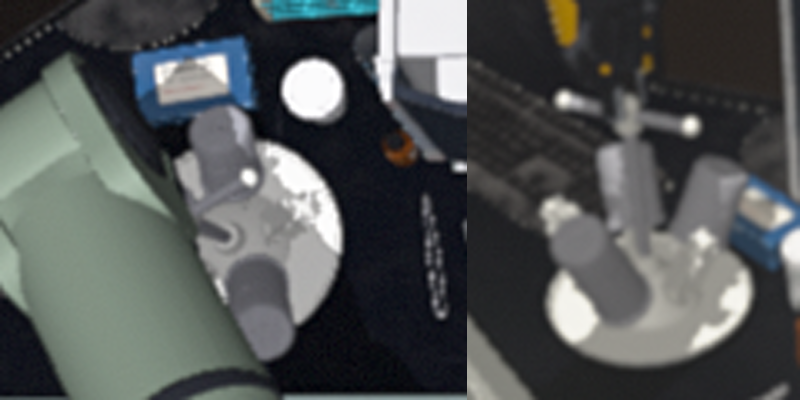

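The crop shows the tall bucket now at the front (crop (262,315)), with both short buckets still on their pegs. I'll release, rise and measure the bucket.

Emit:
{"api": "play_rows", "payload": {
  "motion": [
    [0,0,0,0,0,0,-0.5],
    [0,0,0,0,0,0,-0.3],
    [0,0,0,0,0,0,0],
    [0,0,0,0,0,0,0.3],
    [0,0,0,0,0,0,0.6]
  ]
}}

```text
clock: 7.2
position: [0.5386, 0.4012, 0.2363]
tool_rot: [-3.141, 0.0, 2.042]
force: [-0.9, 0.2, 0.2]
grip_width: 0.0676
finger_force: 0.0
```

Emit:
{"api": "play_rows", "payload": {
  "motion": [
    [0,0,-1.5,0,0,0,1],
    [0,0,-4.5,0,0,0,1],
    [0,0,-8,0,0,0,1],
    [0,0,-11,0,0,0,1],
    [0,0,-13,0,0,0,1]
  ]
}}

```text
clock: 7.7
position: [0.5389, 0.4013, 0.3701]
tool_rot: [3.139, -0.001, 2.043]
force: [0.1, -0.6, -0.5]
grip_width: 0.0854
finger_force: 0.0
```

Run:
```python
from h import *
np.set_printoptions(precision=4,suppress=True)
from scipy.optimize import least_squares
o=observe(); print(o['position'],o['tool_rot'],o['qpos'])
C=[]
for n in('side','top'):
    p,d=grab(n,n+'2.png'); W=cloud(n,d); P=W.reshape(-1,3); P=P[~np.isnan(P[:,0])]
    near=np.hypot(P[:,0]-.54,P[:,1]-.403)<.12
    q=P[near&(P[:,2]>.228)&(P[:,2]<.256)]
    print(n,'bar',len(q),cv2.minAreaRect(q[:,:2].astype(np.float32)*1000), q[q[:,2]>.247].mean(0))
    C.append(P)
# cylinder fit: params m(mouth xyz), az; tilt 27 ; SDF of cylinder r=28, len 130
def sdf(x,P,full=False):
    m=x[:3]; az=x[3]; ti=x[4]
    a=np.array([np.sin(ti)*np.cos(az),np.sin(ti)*np.sin(az),np.cos(ti)])
    v=P-m; h=v@a; r=np.linalg.norm(v-np.outer(h,a),axis=1)
    dr=r-.028; dh=np.abs(h-.065)-.065
    return np.where((dr>0)&(dh>0),np.hypot(dr,dh),np.maximum(dr,dh)),h
ax=np.array([.5385,.404])
for name,P in(('side',C[0]),('top',C[1]),('both',np.vstack(C))):
    az=np.radians(-148); x=np.array([ax[0]+.055*np.cos(az),ax[1]+.055*np.sin(az),.06,az,np.radians(27)])
    for w in(.02,.012,.008,.006,.006):
        s,h=sdf(x,P); sel=(abs(s)<w)&(P[:,2]>.06)&(h>.012)
        r=least_squares(lambda y:np.r_[sdf(y,P[sel])[0]/.002,(y[4]-np.radians(27))/np.radians(1)],x,loss='soft_l1'); x=r.x
    a=np.array([np.sin(x[4])*np.cos(x[3]),np.sin(x[4])*np.sin(x[3]),np.cos(x[4])])
    print(name,sel.sum(),x[:3],np.degrees(x[3:]),'top',x[:3]+.13*a,'rms',np.sqrt(np.mean(sdf(x,P[sel])[0]**2)))
    print(' azimuth from axis',np.degrees(np.arctan2(*( (x[:3]+.065*a)[:2]-ax)[::-1])))
```

```text
[0.5389 0.4013 0.3701] [ 3.1386 -0.0007  2.0425] [-0.8749  0.5152  0.246   1.2804 -0.1232  1.3575 -0.1622]
side bar 201 ((535.319091796875, 398.2967529296875), (19.929889678955078, 144.19082641601562), 25.768449783325195) [0.5371 0.3987 0.2511]
top bar 178 ((551.2996826171875, 380.96405029296875), (23.386207580566406, 92.38870239257812), 24.52194595336914) [0.5419 0.4019 0.2512]
side 559 [0.4947 0.3819 0.059 ] [-152.0582   29.4242] top [0.4383 0.352  0.1723] rms 0.001963995960295829
 azimuth from axis -152.7806859202576
top 462 [0.4947 0.3812 0.0561] [-153.8141   27.0832] top [0.4416 0.355  0.1718] rms 0.0018606989307035381
 azimuth from axis -152.96111847721502
both 1019 [0.4946 0.3819 0.0575] [-151.9829   28.2619] top [0.4403 0.353  0.172 ] rms 0.002087361027122572
 azimuth from axis -152.76881899277325
```

```bash
cat >> h.py <<'E'
def delta(Rc,pc,Rt,pt): return np.round(100*Rc.T@(np.array(pt)-pc),2), np.round(Ro.from_matrix(Rc.T@Rt).as_rotvec(),3)
def cur():
    o=observe(); return Ro.from_euler('xyz',o['tool_rot']).as_matrix(),np.array(o['position'])
az=np.radians(-152.8);ti=np.radians(27)
a=np.array([np.sin(ti)*np.cos(az),np.sin(ti)*np.sin(az),np.cos(ti)]); top=np.array([.4402,.3532,.172])
xt=-np.array([-np.sin(az),np.cos(az),0]); zt=-a; Rt=np.c_[xt,np.cross(zt,xt),zt]
E
python3 - <<'E'
from h import *
R,p=cur(); print(delta(R,p,Rt,top+.12*a)); print(delta(Rt,top+.12*a,Rt,top-.048*a), top+.12*a)
E
```

```text
(array([  0.17, -16.53,   9.08]), array([-0.466, -0.   , -0.003]))
(array([ 0. , -0. , 16.8]), array([0., 0., 0.])) [0.39174561 0.32829783 0.27892078]
```

Emit:
{"api": "play_rows", "payload": {
  "motion": [
    [0,-3.5,0,-0.09,0,0,1],
    [0,-7,0,-0.19,0,0,1],
    [0.1,-10.5,1,-0.28,0,0,1],
    [0.1,-14,2.5,-0.37,0,0,1],
    [0.17,-16.5,4,-0.466,0,-0.003,1]
  ]
}}

```text
clock: 8.3
position: [0.3948, 0.3287, 0.3294]
tool_rot: [2.688, 0.002, 2.042]
force: [2.4, 1.0, 0.6]
grip_width: 0.0854
finger_force: 0.0
```

Run:
```python
from h import *
R,p=cur(); print(p,delta(R,p,Rt,top+.06*a), observe()['qpos'])
```

```text
[0.39482435 0.32869546 0.32941918] (array([ 0.13, -2.37, 10.41]), array([-0.018,  0.003, -0.002])) [-1.17575093  0.02101437  0.2428634   2.11767483  0.33690905  0.62024336
 -0.69933534]
```

Emit:
{"api": "play_rows", "payload": {
  "motion": [
    [0,-1.2,2,-0.01,0,0,1],
    [0.1,-2.4,4,-0.018,0.003,-0.002,1],
    [0.13,-2.4,7,-0.018,0.003,-0.002,1],
    [0.13,-2.4,9.4,-0.018,0.003,-0.002,1],
    [0.13,-2.4,10.4,-0.018,0.003,-0.002,1]
  ]
}}

```text
clock: 8.8
position: [0.4172, 0.3403, 0.2236]
tool_rot: [2.676, 0.004, 2.044]
force: [-0.3, 0.4, -0.2]
grip_width: 0.0852
finger_force: 0.0
```

Run:
```python
from h import *
R,p=cur(); print(p,delta(R,p,Rt,top-.048*a), observe()['qpos'])
```

```text
[0.41724744 0.3403082  0.22358217] (array([ 0.15,  0.06, 10.59]), array([-0.006,  0.005,  0.   ])) [-1.1506459   0.23176178  0.27548901  2.22066484  0.44316605  0.29846193
 -0.8203296 ]
```

Emit:
{"api": "play_rows", "payload": {
  "motion": [
    [0.05,0,2,0,0,0,1],
    [0.1,0.05,4,-0.006,0.005,0,1],
    [0.15,0.05,6,-0.006,0.005,0,1],
    [0.15,0.05,8,-0.006,0.005,0,1],
    [0.15,0.05,10,-0.006,0.005,0,1]
  ]
}}

```text
clock: 9.3
position: [0.4536, 0.3596, 0.1457]
tool_rot: [2.668, 0.003, 2.045]
force: [0.9, -0.7, 0.2]
grip_width: 0.0853
finger_force: 0.0
```

Emit:
{"api": "play_rows", "payload": {
  "motion": [
    [0,0,0.6,0,0,0,1],
    [0,0,0.6,0,0,0,0.8],
    [0,0,0.6,0,0,0,0.6],
    [0,0,0.6,0,0,0,0.4],
    [0,0,0.6,0,0,0,0.25]
  ],
  "squeeze": 30
}}

```text
clock: 9.8
position: [0.4555, 0.3607, 0.141]
tool_rot: [2.668, 0.003, 2.046]
force: [-3.5, -2.9, 8.2]
grip_width: 0.0557
finger_force: 29.8
```

Emit:
{"api": "play_rows", "payload": {
  "motion": [
    [0,0,0,0,0,0,0],
    [0,0,0,0,0,0,0],
    [0,0,0,0,0,0,-0.2],
    [0,0,0,0,0,0,-0.2],
    [0,0,0,0,0,0,-0.2]
  ]
}}

```text
clock: 10.3
position: [0.4554, 0.3607, 0.1409]
tool_rot: [2.668, 0.003, 2.046]
force: [-3.8, -2.7, 7.5]
grip_width: 0.0558
finger_force: 29.9
```

Run:
```python
from h import *
R,p=cur(); o=observe(); print(delta(R,p,Rt,top-.048*a), o['qpos'],'F tool',R.T@o['force'])
```

```text
(array([ 0.03, -0.11,  1.26]), array([0.002, 0.003, 0.002])) [-0.92470556  0.44171372  0.06388568  2.19342144  1.15501328  0.16722289
 -1.5128876 ] F tool [-0.69194455 -0.74745532 -8.78038872]
```

Emit:
{"api": "play_rows", "payload": {
  "motion": [
    [0,0,0,0,0,0,-0.5],
    [0,0,0,0,0,0,-0.5],
    [0,0,-0.5,0,0,0,-0.5],
    [0,0,-1.2,0,0,0,-0.5],
    [0,0,-2,0,0,0,-0.5]
  ],
  "squeeze": 80
}}

```text
clock: 10.8
position: [0.4472, 0.3566, 0.1586]
tool_rot: [2.669, 0.003, 2.046]
force: [4.5, 2.5, -3.1]
grip_width: 0.0546
finger_force: 85.2
```

Run:
```python
from h import *
R,p=cur(); o=observe(); print(delta(R,p,Rt,top), o['qpos'],'F tool',R.T@o['force'],o['finger_force'],o['grip_width'],o['moment'])
```

```text
(array([ 0.02, -0.08, -1.55]), array([0.001, 0.003, 0.002])) [-0.8637628   0.393733   -0.02347797  2.19856214  1.05460671  0.22296989
 -1.40813306] F tool [0.18715578 3.15478637 5.1349151 ] 85.24109159130603 0.05462264350435396 [ 0.13347865 -0.36578893  0.02113507]
```

Emit:
{"api": "play_rows", "payload": {
  "motion": [
    [0,0,-1.2,0,0,0,-0.5],
    [0,0,-2.4,0,0,0,-0.5],
    [0,0,-3.6,0,0,0,-0.5],
    [0,0,-4.8,0,0,0,-0.5],
    [0,0,-5.5,0,0,0,-0.5]
  ]
}}

```text
clock: 11.3
position: [0.4245, 0.3448, 0.2079]
tool_rot: [2.669, 0.003, 2.046]
force: [0.3, -0.3, -3.7]
grip_width: 0.0546
finger_force: 86.0
```

Emit:
{"api": "play_rows", "payload": {
  "motion": [
    [0,0,-1,0,0,0,-0.5],
    [0,0,-2,0,0,0,-0.5],
    [0,0,-2.8,0,0,0,-0.5],
    [0,0,-2.8,0,0,0,-0.5],
    [0,0,-2.8,0,0,0,-0.5]
  ]
}}

```text
clock: 11.8
position: [0.4137, 0.3392, 0.2317]
tool_rot: [2.67, 0.003, 2.045]
force: [0.8, -1.0, -2.1]
grip_width: 0.0547
finger_force: 86.0
```

Run:
```python
from h import *
R,p=cur(); o=observe(); print(p,delta(R,p,Rt,top), o['qpos'],'F tool',R.T@o['force'],o['finger_force'],o['moment'])
p,d=grab('side','s3.png'); q,e=grab('top','t3.png')
A=cv2.imread('pics/t3.png')[150:300,100:300]; B=cv2.imread('pics/s3.png')[60:240,100:280]
cv2.imwrite('pics/e.png',cv2.hconcat([cv2.resize(A,(400,300),interpolation=2),cv2.resize(B,(400,400),interpolation=2)[:300]]))
```

```text
[0.41367836 0.33917868 0.23171102] (array([ 0.05, -0.04,  6.68]), array([0.001, 0.003, 0.001])) [-0.71314608  0.21195275 -0.23821112  2.20409856  0.72341528  0.39245714
 -1.0883812 ] F tool [-1.22999443 -0.74868425  1.98586346] 86.03743507526815 [-0.39939204  0.7461711   0.01744028]
```

View pics/e.png

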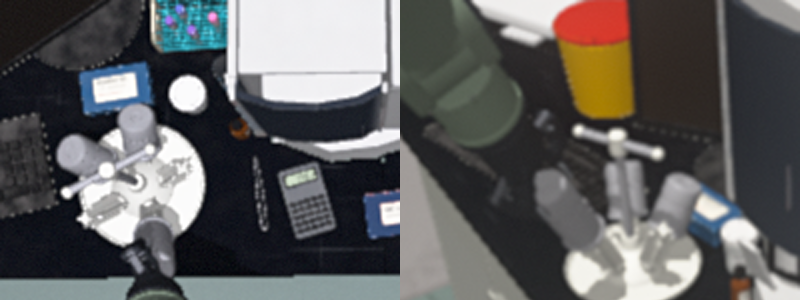

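The crop shows the bucket in the gripper, drawn up off its peg at about (565,210), with both short buckets still in place. I'll check the draw distance numerically and work out the path to the mat.

Run:
```python
from h import *
np.set_printoptions(precision=4,suppress=True)
from scipy.optimize import least_squares
R,p=cur(); W=cloud('side',np.load('pics/s3.npy')).reshape(-1,3); W=W[~np.isnan(W[:,0])]
z=-R[:,2]
v=W-p; h=v@z; r=np.linalg.norm(v-np.outer(h,z),axis=1)
s=(r<.036)&(h>-.16)&(h<.06); print('h hist',np.histogram(h[s],bins=np.arange(-.16,.07,.01)))
s=(r<.036)&(h>-.085)&(h<0.0); u=v[s]-np.outer(h[s],z); 
x=u@R[:,0]; y=u@R[:,1]
f=least_squares(lambda q:np.hypot(x-q[0],y-q[1])-.028,[0,0],loss='soft_l1',f_scale=.002); print('offset xy in tool',f.x,s.sum())
tgt=np.array([.51,-.36,.30]); az=np.arctan2(tgt[1],tgt[0])
Rd=Ro.from_euler('xyz',[np.pi,0,2.046]).as_matrix()
pu=p+[0,0,.08]
print(delta(R,p,R,pu)); print(delta(R,pu,Rd,pu))
# how far the yaw can stay
print(np.degrees(az))
```

```text
h hist (array([ 18,  18,  21,   5,   0,   0,  19,  60,  34,  41,  34,  30,  36,
        45,  34,  31,  36,  45,  54, 214,  23,  16]), array([-0.16, -0.15, -0.14, -0.13, -0.12, -0.11, -0.1 , -0.09, -0.08,
       -0.07, -0.06, -0.05, -0.04, -0.03, -0.02, -0.01,  0.  ,  0.01,
        0.02,  0.03,  0.04,  0.05,  0.06]))
offset xy in tool [ 0.0003 -0.0012] 307
(array([-0.03,  3.63, -7.13]), array([0., 0., 0.]))
(array([0., 0., 0.]), array([0.471, 0.004, 0.   ]))
-35.21759296819271
```

Emit:
{"api": "play_rows", "payload": {
  "motion": [
    [0,0.4,-0.8,0,0,0,-0.5],
    [0,1.2,-2.4,0,0,0,-0.5],
    [0,2,-4,0.06,0,0,-0.5],
    [0,2.8,-5.6,0.14,0,0,-0.5],
    [0,3.6,-7.1,0.23,0,0,-0.5]
  ]
}}

```text
clock: 12.4
position: [0.4127, 0.3395, 0.3122]
tool_rot: [2.903, 0.002, 2.047]
force: [0.8, 0.6, -2.7]
grip_width: 0.0544
finger_force: 86.1
```

Emit:
{"api": "play_rows", "payload": {
  "motion": [
    [0,0,0,0.06,0,0,-0.5],
    [0,0,0,0.12,0,0,-0.5],
    [0,0,0,0.18,0.002,0,-0.5],
    [0,0,0,0.241,0.004,0,-0.5],
    [0,0,0,0.241,0.004,0,-0.5]
  ]
}}

```text
clock: 12.9
position: [0.4142, 0.3395, 0.3103]
tool_rot: [-3.14, -0.001, 2.045]
force: [-0.0, -0.1, -3.4]
grip_width: 0.0546
finger_force: 86.1
```

Run:
```python
from h import *
np.set_printoptions(precision=3,suppress=True)
R,p=cur(); o=observe(); print(p,o['tool_rot'],o['qpos'],o['force'],o['finger_force'])
for w,y in(([.48,.05,.30],1.5),([.51,-.34,.25],.96)):
    Rd=Ro.from_euler('xyz',[np.pi,0,y]).as_matrix(); print(delta(R,p,Rd,w)); R,p=Rd,np.array(w)
```

```text
[0.414 0.34  0.31 ] [-3.14  -0.001  2.045] [-0.509  0.319 -0.371  1.72   0.125  1.127 -0.443] [-0.003 -0.071 -3.419] 86.0565348342061
(array([-28.76,  -7.37,   1.02]), array([-0.002, -0.   ,  0.545]))
(array([-38.69,   5.75,   5.  ]), array([-0.  , -0.  ,  0.54]))
```

Emit:
{"api": "play_rows", "payload": {
  "motion": [
    [-1.5,-0.4,0,0,0,0,-0.5],
    [-4,-1,0,0,0,0,-0.5],
    [-7,-1.8,0.2,0,0,0,-0.5],
    [-10.5,-2.7,0.4,0,0,0,-0.5],
    [-14,-3.6,0.5,0,0,0,-0.5]
  ]
}}

```text
clock: 13.4
position: [0.4452, 0.1963, 0.306]
tool_rot: [3.139, 0.0, 2.046]
force: [0.6, -0.9, -2.3]
grip_width: 0.0544
finger_force: 86.0
```

Emit:
{"api": "play_rows", "payload": {
  "motion": [
    [-3.5,-0.9,0,0,0,0.109,-0.5],
    [-7,-1.8,0,0,0,0.218,-0.5],
    [-10,-2.6,0.2,0,0,0.327,-0.5],
    [-12.7,-3.3,0.4,0,0,0.436,-0.5],
    [-14.7,-3.8,0.5,-0.002,0,0.545,-0.5]
  ]
}}

```text
clock: 13.9
position: [0.4785, 0.0476, 0.301]
tool_rot: [3.137, -0.001, 1.495]
force: [-0.2, -0.3, -2.6]
grip_width: 0.0548
finger_force: 86.0
```

Emit:
{"api": "play_rows", "payload": {
  "motion": [
    [-3.5,0.5,0,0,0,0,-0.5],
    [-7.5,1.1,0,0,0,0,-0.5],
    [-11.5,1.7,0,0,0,0,-0.5],
    [-15.5,2.3,0,0,0,0,-0.5],
    [-19.4,2.9,0,0,0,0,-0.5]
  ]
}}

```text
clock: 14.4
position: [0.4934, -0.1475, 0.301]
tool_rot: [3.138, -0.001, 1.501]
force: [1.9, -0.5, -2.5]
grip_width: 0.0546
finger_force: 86.0
```

Emit:
{"api": "play_rows", "payload": {
  "motion": [
    [-4,0.6,0.5,0,0,0.1,-0.5],
    [-8,1.2,1.5,0,0,0.2,-0.5],
    [-12,1.8,3,0,0,0.31,-0.5],
    [-16,2.4,4.5,0,0,0.42,-0.5],
    [-19.3,2.9,5,0,0,0.54,-0.5]
  ]
}}

```text
clock: 14.9
position: [0.5082, -0.3421, 0.2492]
tool_rot: [3.141, -0.001, 0.955]
force: [0.8, 0.4, -2.3]
grip_width: 0.0548
finger_force: 86.0
```

Run:
```python
from h import *
np.set_printoptions(precision=3,suppress=True)
R,p=cur(); o=observe(); print(p,o['tool_rot'],o['qpos'],o['force'],o['finger_force'])
Rd=Ro.from_euler('xyz',[np.pi,0,.96]).as_matrix(); print(delta(R,p,Rd,[.51,-.32,.12]))
```

```text
[ 0.508 -0.342  0.249] [ 3.141 -0.001  0.955] [ 0.385  0.488  0.163  1.623 -0.09   1.036 -0.041] [ 0.772  0.363 -2.254] 85.99516251124442
(array([ 1.89, -1.14, 12.92]), array([ 0.001, -0.001, -0.005]))
```

Emit:
{"api": "play_rows", "payload": {
  "motion": [
    [1.4,-0.75,1,0,0,0,-0.5],
    [2.8,-1.5,4,0,0,0,-0.5],
    [2.8,-1.5,8,0,0,0,-0.5],
    [2.8,-1.5,11,0,0,0,-0.5],
    [2.8,-1.5,13.2,0,0,0,-0.5]
  ],
  "squeeze": 110
}}

```text
clock: 15.4
position: [0.5125, -0.3078, 0.1169]
tool_rot: [3.141, -0.002, 0.961]
force: [-0.4, -0.5, -3.4]
grip_width: 0.0537
finger_force: 116.1
```

Emit:
{"api": "play_rows", "payload": {
  "motion": [
    [0,0,0.2,0,0,0,-0.5],
    [0,0,0.4,0,0,0,-0.5],
    [0,0,0.6,0,0,0,-0.5],
    [0,0,0.8,0,0,0,-0.5],
    [0,0,0.8,0,0,0,-0.5]
  ]
}}

```text
clock: 15.9
position: [0.5141, -0.308, 0.1112]
tool_rot: [3.14, -0.003, 0.961]
force: [-0.6, 0.3, -2.9]
grip_width: 0.0538
finger_force: 116.3
```

Emit:
{"api": "play_rows", "payload": {
  "motion": [
    [0,0,0.1,0,0,0,-0.5],
    [0,0,0.2,0,0,0,-0.5],
    [0,0,0.3,0,0,0,-0.5],
    [0,0,0.4,0,0,0,-0.5],
    [0,0,0.4,0,0,0,-0.5]
  ]
}}

```text
clock: 16.4
position: [0.5139, -0.3078, 0.1065]
tool_rot: [3.141, -0.003, 0.961]
force: [-0.0, -0.1, -2.9]
grip_width: 0.054
finger_force: 116.3
```

Emit:
{"api": "play_rows", "payload": {
  "motion": [
    [0,0,0.1,0,0,0,-0.5],
    [0,0,0.2,0,0,0,-0.5],
    [0,0,0.3,0,0,0,-0.5],
    [0,0,0.3,0,0,0,-0.5],
    [0,0,0.3,0,0,0,-0.5]
  ]
}}

```text
clock: 16.9
position: [0.5139, -0.3079, 0.1036]
tool_rot: [3.14, -0.003, 0.961]
force: [0.8, -0.8, -2.9]
grip_width: 0.0541
finger_force: 116.3
```

Emit:
{"api": "play_rows", "payload": {
  "motion": [
    [0,0,0.1,0,0,0,-0.5],
    [0,0,0.1,0,0,0,-0.5],
    [0,0,0.2,0,0,0,-0.5],
    [0,0,0.2,0,0,0,-0.5],
    [0,0,0.2,0,0,0,-0.5]
  ]
}}

```text
clock: 17.4
position: [0.5141, -0.3079, 0.1021]
tool_rot: [3.14, -0.003, 0.961]
force: [-1.1, 2.4, 5.6]
grip_width: 0.0541
finger_force: 117.5
```

Emit:
{"api": "play_rows", "payload": {
  "motion": [
    [0,0,-2,0,0,0,-0.5],
    [0,0,-5,0,0,0,-0.5],
    [0,0,-8,0,0,0,-0.5],
    [0,0,-9,0,0,0,-0.5],
    [0,0,-9,0,0,0,-0.5]
  ]
}}

```text
clock: 17.9
position: [0.5142, -0.3083, 0.1927]
tool_rot: [3.138, -0.003, 0.961]
force: [-0.4, 0.6, -3.3]
grip_width: 0.0542
finger_force: 117.0
```

Emit:
{"api": "play_rows", "payload": {
  "motion": [
    [0,0,1,0,0,0,-0.5],
    [0,0,3.4,0,0,0,-0.5],
    [0,0,6.2,0,0,0,-0.5],
    [0,0,9.2,0,0,0,-0.5],
    [0,0,9.2,0,0,0,-0.5]
  ]
}}

```text
clock: 18.4
position: [0.5123, -0.3069, 0.095]
tool_rot: [-3.138, -0.002, 0.961]
force: [-0.2, 0.6, -3.0]
grip_width: 0.0544
finger_force: 152.1
```

Emit:
{"api": "play_rows", "payload": {
  "motion": [
    [0,0,-2,0,0,0,-0.5],
    [0,0,-5,0,0,0,-0.5],
    [0,0,-8,0,0,0,-0.5],
    [0,0,-9.2,0,0,0,-0.5],
    [0,0,-9.2,0,0,0,-0.5]
  ]
}}

```text
clock: 18.9
position: [0.5139, -0.3081, 0.1915]
tool_rot: [3.14, -0.003, 0.961]
force: [0.3, 0.7, -1.9]
grip_width: 0.054
finger_force: 155.1
```

```bash
cat > chk.py <<'E'
from h import *
np.set_printoptions(precision=4,suppress=True)
f=[]; 
for k in range(3):
    p,d=grab('side'); f.append(observe()['force'])
print('force',np.mean(f,0))
W=cloud('side',d).reshape(-1,3); s=(abs(W[:,0]-.51)<.07)&(abs(W[:,1]+.36)<.1)&(W[:,2]>.015)&(W[:,2]<.05)
q=W[s]; print(len(q), q.mean(0) if len(q) else '', q.min(0) if len(q) else '', q.max(0) if len(q) else '', cur()[1], observe()['tool_rot'])
E
python3 chk.py
```

```text
force [ 0.1591  0.4596 -2.6241]
281 [ 0.5049 -0.2946  0.0362] [ 0.4886 -0.3115  0.0153] [ 0.5286 -0.268   0.0487] [ 0.5131 -0.3075  0.1897] [-3.1403 -0.0023  0.9612]
```

Run:
```python
from h import *
p,d=grab('side','s4.png'); W=cloud('side',d)
cv2.imwrite('pics/f.png',cv2.resize(p[200:400,260:440,::-1],(540,600),interpolation=2))
s=(abs(W[...,0]-.51)<.07)&(abs(W[...,1]+.36)<.1)&(W[...,2]>.02)&(W[...,2]<.3)
print(np.histogram(W[s][:,2],bins=np.arange(.02,.3,.01)))
print(observe()['finger_force'])
```

```text
(array([ 53,  61, 145,   0,   0,   0,   0,   1,  70,  77,  62,  52,  64,
        58,  67,  59,  66,  61,  98, 106, 112, 372, 135, 118, 143, 121,
       160]), array([0.02, 0.03, 0.04, 0.05, 0.06, 0.07, 0.08, 0.09, 0.1 , 0.11, 0.12,
       0.13, 0.14, 0.15, 0.16, 0.17, 0.18, 0.19, 0.2 , 0.21, 0.22, 0.23,
       0.24, 0.25, 0.26, 0.27, 0.28, 0.29]))
155.1116619631648
```

View pics/f.png

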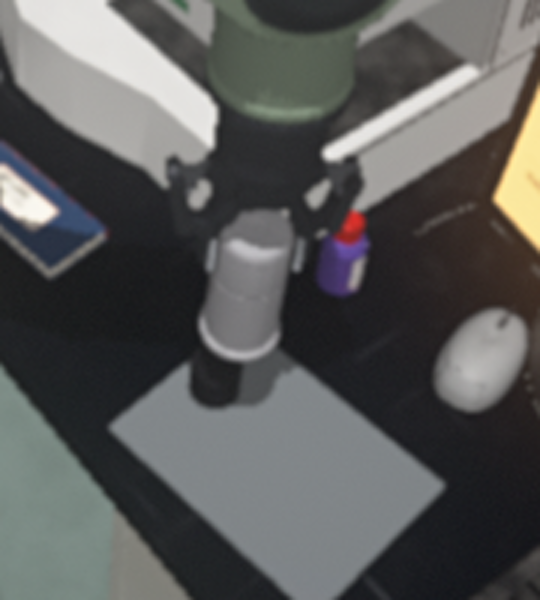

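The crop shows the dark adapter standing on the mat under the bucket at crop (215,380), out of the bucket. I'll check its pose, then set the bucket down beside it.

Run:
```python
from h import *
np.set_printoptions(precision=4,suppress=True)
for n in('side','top'):
    p,d=grab(n); W=cloud(n,d).reshape(-1,3)
    s=(abs(W[:,0]-.51)<.05)&(abs(W[:,1]+.30)<.05)&(W[:,2]>.015)&(W[:,2]<.06)
    q=W[s]
    if len(q):
        t=q[q[:,2]>np.percentile(q[:,2],98)-.006]; print(n,len(q),len(t),t[:,2].min(),t[:,2].max(),cv2.minEnclosingCircle(t[:,:2].astype(np.float32)),q.min(0),q.max(0))
        A=np.c_[t[:,:2]-t[:,:2].mean(0),np.ones(len(t))]; print('plane',np.linalg.lstsq(A,t[:,2],rcond=None)[0])
    m=(abs(W[:,0]-.5)<.04)&(abs(W[:,1]+.42)<.03); print('mat z',np.nanmedian(W[m][:,2]))
R,p=cur(); Rd=Ro.from_euler('xyz',[np.pi,0,.961]).as_matrix(); print(p,delta(R,p,Rd,[.505,-.41,p[2]]))
```

```text
side 279 136 0.04069186757235508 0.04780782255739888 ((0.5097067356109619, -0.29063430428504944), 0.02140355482697487) [ 0.4657 -0.3247  0.0151] [ 0.528  -0.2696  0.0478]
plane [-0.0168  0.0097  0.0435]
mat z 0.007602041708979328
top 87 36 0.04248556037780685 0.051079566767056314 ((0.5094008445739746, -0.2825721204280853), 0.020000193268060684) [ 0.4687 -0.2978  0.0155] [ 0.5498 -0.2624  0.0511]
plane [-0.0035  0.0899  0.0446]
mat z nan
[ 0.5133 -0.3078  0.1904] (array([-8.85,  5.18, -0.02]), array([-0.001, -0.002, -0.   ]))
  return np.nanmean(a, axis, out=out, keepdims=keepdims)
```

Emit:
{"api": "play_rows", "payload": {
  "motion": [
    [-2,1.2,0,0,0,0,-0.5],
    [-5,3,0,0,0,0,-0.5],
    [-8,4.7,0,0,0,0,-0.5],
    [-8.9,5.2,0,0,0,0,-0.5],
    [-8.9,5.2,1.5,0,0,0,-0.5]
  ]
}}

```text
clock: 19.7
position: [0.5052, -0.4128, 0.1767]
tool_rot: [3.138, -0.002, 0.959]
force: [-0.3, 0.1, -2.5]
grip_width: 0.0543
finger_force: 155.1
```

Emit:
{"api": "play_rows", "payload": {
  "motion": [
    [0,0,2,0,0,0,-0.5],
    [0,0,4,0,0,0,-0.5],
    [0,0,5.5,0,0,0,-0.5],
    [0,0,6.5,0,0,0,-0.5],
    [0,0,7,0,0,0,-0.5]
  ]
}}

```text
clock: 20.2
position: [0.5055, -0.4098, 0.1052]
tool_rot: [-3.141, -0.003, 0.962]
force: [0.7, 0.6, -1.8]
grip_width: 0.0541
finger_force: 155.1
```

Emit:
{"api": "play_rows", "payload": {
  "motion": [
    [0,0,0.1,0,0,0,-0.5],
    [0,0,0.2,0,0,0,-0.5],
    [0,0,0.3,0,0,0,-0.5],
    [0,0,0.3,0,0,0,-0.5],
    [0,0,0.3,0,0,0,-0.5]
  ]
}}

```text
clock: 20.7
position: [0.5057, -0.4107, 0.1038]
tool_rot: [3.14, -0.003, 0.961]
force: [0.5, -0.1, -2.2]
grip_width: 0.0541
finger_force: 155.1
```

Emit:
{"api": "play_rows", "payload": {
  "motion": [
    [0,0,0.1,0,0,0,-0.5],
    [0,0,0.2,0,0,0,-0.5],
    [0,0,0.3,0,0,0,-0.5],
    [0,0,0.4,0,0,0,-0.5],
    [0,0,0.4,0,0,0,-0.5]
  ]
}}

```text
clock: 21.2
position: [0.5056, -0.4105, 0.0993]
tool_rot: [3.141, -0.003, 0.961]
force: [-0.6, 0.6, -1.5]
grip_width: 0.0543
finger_force: 155.1
```

Emit:
{"api": "play_rows", "payload": {
  "motion": [
    [0,0,0.1,0,0,0,-0.5],
    [0,0,0.2,0,0,0,-0.5],
    [0,0,0.2,0,0,0,-0.5],
    [0,0,0.2,0,0,0,-0.5],
    [0,0,0.2,0,0,0,-0.5]
  ]
}}

```text
clock: 21.7
position: [0.5056, -0.4106, 0.0975]
tool_rot: [3.14, -0.003, 0.961]
force: [0.5, 0.2, -1.8]
grip_width: 0.0537
finger_force: 155.1
```

Emit:
{"api": "play_rows", "payload": {
  "motion": [
    [0,0,0.1,0,0,0,-0.5],
    [0,0,0.2,0,0,0,-0.5],
    [0,0,0.2,0,0,0,-0.5],
    [0,0,0.2,0,0,0,-0.5],
    [0,0,0.2,0,0,0,-0.5]
  ]
}}

```text
clock: 22.2
position: [0.5057, -0.4106, 0.0955]
tool_rot: [3.14, -0.003, 0.961]
force: [-0.2, -0.1, -0.7]
grip_width: 0.054
finger_force: 155.1
```

Emit:
{"api": "play_rows", "payload": {
  "motion": [
    [0,0,0.1,0,0,0,-0.5],
    [0,0,0.1,0,0,0,-0.5],
    [0,0,0.1,0,0,0,-0.5],
    [0,0,0.1,0,0,0,-0.5],
    [0,0,0.1,0,0,0,-0.5]
  ]
}}

```text
clock: 22.7
position: [0.5056, -0.4106, 0.0945]
tool_rot: [3.141, -0.003, 0.961]
force: [-0.2, 0.9, -1.8]
grip_width: 0.0543
finger_force: 155.1
```

Emit:
{"api": "play_rows", "payload": {
  "motion": [
    [0,0,0.1,0,0,0,-0.5],
    [0,0,0.15,0,0,0,-0.5],
    [0,0,0.15,0,0,0,-0.5],
    [0,0,0.15,0,0,0,-0.5],
    [0,0,0.15,0,0,0,-0.5]
  ]
}}

```text
clock: 23.2
position: [0.5058, -0.4105, 0.0941]
tool_rot: [3.14, -0.003, 0.961]
force: [-3.2, 4.7, 17.0]
grip_width: 0.0537
finger_force: 157.7
```

Run:
```python
from h import *
np.set_printoptions(precision=4,suppress=True)
f=[]
for n in('side',)*4: p,d=grab(n); f.append(observe()['force'])
print(np.mean(f,0)); R,p=cur()
W=cloud('side',d).reshape(-1,3); v=W-p; r=np.hypot(v[:,0],v[:,1]); q=W[(r<.036)&(W[:,2]<.2)]
print(p,np.histogram(q[:,2],bins=np.arange(0,.2,.01))[0])
t=q[abs(q[:,2]-(np.percentile(q[:,2],50)))<.1]
```

```text
[-3.589   5.4242 15.841 ]
[ 0.5058 -0.4106  0.0941] [169 123  47  49  50  54  51  52  54  53  59  80  71 293  89  28  51  73
  54]
```

Emit:
{"api": "play_rows", "payload": {
  "motion": [
    [0,0,-0.05,0,0,0,-0.5],
    [0,0,-0.08,0,0,0,0.3],
    [0,0,-0.08,0,0,0,0.4],
    [0,0,-0.08,0,0,0,0.6],
    [0,0,-0.08,0,0,0,0.8]
  ],
  "squeeze": 40
}}

```text
clock: 23.9
position: [0.5056, -0.4107, 0.0937]
tool_rot: [3.14, -0.003, 0.961]
force: [-1.2, -0.7, -0.5]
grip_width: 0.0771
finger_force: 0.0
```

Emit:
{"api": "play_rows", "payload": {
  "motion": [
    [0,0,0,0,0,0,1],
    [0,0,0,0,0,0,1],
    [0,0,0,0,0,0,1],
    [0,0,-0.3,0,0,0,1],
    [0,0,-1,0,0,0,1]
  ]
}}

```text
clock: 24.4
position: [0.5054, -0.4105, 0.1037]
tool_rot: [3.141, -0.003, 0.961]
force: [-0.3, -0.1, -0.4]
grip_width: 0.0854
finger_force: 0.0
```

Emit:
{"api": "play_rows", "payload": {
  "motion": [
    [0,0,-1.5,0,0,0,1],
    [0,0,-4,0,0,0,1],
    [0,0,-8,0,0,0,1],
    [0,0,-12,0,0,0,1],
    [0,0,-15,0,0,0,1]
  ]
}}

```text
clock: 24.9
position: [0.5054, -0.4112, 0.2579]
tool_rot: [3.137, -0.003, 0.961]
force: [-0.2, -1.3, 0.3]
grip_width: 0.0856
finger_force: 0.0
```

Run:
```python
from h import *
np.set_printoptions(precision=4,suppress=True)
p,d=grab('side','s5.png'); q,e=grab('top','t5.png')
W=cloud('side',d).reshape(-1,3); s=(np.hypot(W[:,0]-.506,W[:,1]+.41)<.05)&(W[:,2]>.12)&(W[:,2]<.15); print(s.sum(),np.median(W[s],0))
cv2.imwrite('pics/g.png',cv2.hconcat([cv2.resize(p[80:400,140:460,::-1],(400,400)),cv2.resize(q[140:300,120:440,::-1],(400,200)).repeat(2,0)]))
```

```text
509 [ 0.5038 -0.4107  0.1367]
```

View pics/g.png

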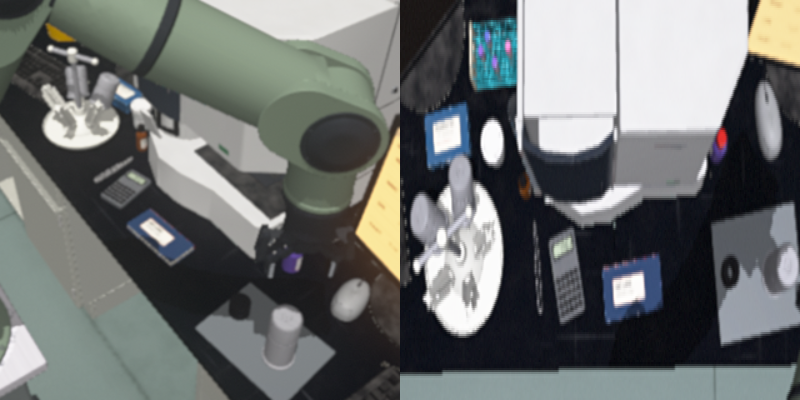

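The picture shows the bucket standing mouth down on the mat (side view (282,340)) and the adapter beside it on the mat (240,305). Both short buckets are on their pegs and nothing else has moved. The bucket's top measures 0.137 m, as it should (0.136).

```bash
python3 -c "
from workcell import bot
print(bot.job_done())"
```

```text
the job is handed in; nothing more can be done
None
```

The job is done and handed in: the adapter came loose on the first knock and is on the mat, the tall bucket stands mouth down beside it, both short buckets are still on their pegs, and the other things look undisturbed.

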